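# Crack open the stuck lid of the wax tank with the lid hook

## Robot

A 6-joint arm with a two-finger parallel gripper is mounted at the origin on the work surface. World frame = base frame: x ahead of the robot, y to its left, z up, the work surface at z = 0. Lengths are in mm, angles in rad, forces in N, time in s.
With the tool pointing down it reaches from about 275 to 1000 mm from the base axis. Payload 8.4 kg.
Tool frame: the origin (TCP) lies at the very end of the fingers, on their centre line; the grasp point (between the pads) lies 19 mm behind it (r.tcp_to_grasp is the distance from the TCP to the grasp point, in mm); z points along the fingers, y is the line along which they close (so a half turn about z gives the same grasp; the last joint's range is limited). The gripper opens to 85 mm and grips with 20 to 120 N. Pads are 22 mm wide; open, the fingers measure 114 mm over their backs; the gripper's body (76 mm by 85 mm) begins 54 mm behind the grasp point. The pads swing forward as they close: fully open they stand 13 mm farther back than shut.
Start: joints at [1.196, 0.353, 1.633, -0, 1.155, -0.002], TCP at [227.639, 582.072, 231.281] pointing down, gripper open.
Joint ranges: [-2.63, 2.63], [-0.92, 2.1], [0.06, 2.66], [-1.3, 4.44], [0, 2.69], [-3.02, 3.02]. Speed limits (rad/s): [2.22, 2.22, 2.79, 3.14, 3.14, 3.14].

## Interface

Orientations are given as [roll, pitch, yaw] about the fixed x, y, z axes, in that order (R = Rz(yaw) Ry(pitch) Rx(roll)).
In Python, from rig import r gives the robot as it stands. The module is installed in compiled form; this text tells all that it offers.
- The arm moves only by the tool play_rows, never from a script. Its argument "rows" is a list of rows, each an object with "dp": the shift along the tool's x, y, z in units of 40 mm (1.0 is 40 mm), a list of three; "turn": the turn, a rotation vector about the tool's x, y, z in units of 6 degrees (1.0 is 6 degrees), a list of three; "fingers": the closure, from 0 (fully open) to 1 (shut). In form: [{"dp": [tx, ty, tz], "turn": [wx, wy, wz], "fingers": fingers}, ...]. A call has 1 to 5 rows; each row shifts and turns the commanded pose from where the row before left it, along the tool's axes as they then stand; what a row does not reach is not made up. A row lasts 1/12 s, in which the tool goes at most 41.7 mm and 7.16 degrees, less where a joint would pass 70% of its speed; a pose out of reach is approached as far as the arm can. A call is refused whole if a number of a shift passes 1 or a number of a turn 1, either way. A call with a gripper value outside its range is refused whole. The fingers move at their own pace and stop on an object; "force" is the grip in N (left out, the last holds). Time passes only in rows, so rows that do not move let the fingers close. It gives the time, the measured TCP pose, the force, the opening and the grip force at its end, in the units of the state.
- r.sense(): the state, without advancing time (a new reading comes with each control period).
- r.grab_frame(name): name is "scene" or "top" or "wrist"; returns a dict with "pixels" (480x640x3 uint8, red, green, blue), "fx", "fy", "cx", "cy" (pixels), "pose" (4x4, takes a point from camera to world coordinates). Camera axes: x right, y down, z forward; pixel columns grow to the right and rows downward; lengths in mm; the calibration is good to about 2 mm. A picture is of the moment at which its call begins. There is no depth.
- r.sign_off(): hands the job in; it is judged then, once.
The state is a dict: "clock": time; "qpos": joint angles; "qvel": joint speeds; "joint_efforts": joint torques, N m; "eef_pos": TCP position; "tcp_rot": TCP orientation; "contact_force": force on the tool from outside, world axes, zero at the start; "wrist_torque": the same for the moment, N m; "opening": opening from 0.0 (shut) to 1.0 (fully open); "grasp_force": force on a finger pad.
Only numpy, scipy, OpenCV 4.12 (cv2) and the standard library are available. Lean on these libraries where they do the work, as an engineer would, in place of code of your own. Each camera call takes 0.05 s, during which the arm holds its last target. There are 200 camera calls.

## Task

The lid of the wax tank has stuck to its gasket. Lift the lid hook up and off its pegs on the tool rack, catch the wire handle of the lid with it, pull up until the seal lets go, and finish while still holding the lid slightly open with the hook, with a gap of about 30 mm at its front edge; the lid must never swing wide open. Keep the gripper itself off the tank and its lid, and leave everything else where it is.

Things in the scene. Friction and masses are not known exactly. Their poses are not given: they have to be found in the camera images.
- lid_hook: Lid hook hanging on one of the rack's two peg pairs (either). Pale wooden T-handle, a flat-sided bar 24 (x) x 110 (y) x 28 (z) mm, dark 7 mm steel rod under its middle, ending in a hook 111 mm below the handle. Origin: middle of the handle's underside. z points up as it hangs, y along the handle; the hook opens to +x. As it hangs its x axis is the rack's x. About 0.14 kg.
- hook_seat (a point): Where the middle of an 8 mm bar rests in the hook: 100 mm straight below the lid_hook origin. Seen from the side, the rod is cranked from 45 mm below the handle to x = -16 mm, runs down, round under the seat (x = 0) and up to a tip at x = +16 mm. The mouth between rod and tip is 25 mm wide; the tip's top is 9.5 mm above this point, the rod's lowest point 11 mm below it.
- rack: Fixed wooden rack 130 x 310 x 195 mm. Origin: at table height; x points away from the robot, y along the rack. Two pairs of 8 mm steel pegs at y = -68 and +68 mm, pegs of a pair 60 mm apart (centres), top at z = 195 mm, pointing to -x from the rail (x = 1 mm, also 195 mm high) to x = -103, there turned up to z = 208 mm: lift over 13 mm, then draw out to -x. Handles lie across the pegs at x = -62.
- chuck_key: Lathe chuck key hanging on the other peg pair of the rack: plain steel T-bar 11 mm thick and 116 mm long, 17 mm barrel with a square end, 89 mm deep below the bar. Origin: middle of the underside of the bar. Not needed: leave it.
- live_centre: Steel lathe centre, a cone 38 mm in diameter and 56 mm tall, standing on the base of the rack between the hanging tools. Origin: centre of its underside. Leave it.
- tank: Fixed wax tank: grey steel case 220 (x) x 280 (y) x 122 mm high, control panel on its front (-x), lid hinge at the back. Origin: centre of the footprint at table height; x points from front to hinge, y along the front. Hinge line along y at x = 121, z = 122 mm. The steel lid reaches forward to x = -118 mm (front edge 239 mm from the hinge line); its top is at z = 126 to 128 mm.
- lid (a joint): Angle of the lid, rad: 0 shut, grows as the front edge rises (1.7 at most); the gap at the front edge is about 239 mm x the angle. It weighs 0.5 kg and falls shut when let go. The gasket sticks: it holds until about 15 N (13 to 20) pull up at the handle, lets go within the first few mm of lift there, drags a little until about 0.055 rad, and then only its weight (3 N at the handle) is left.
- lid_handle (a point): Middle of the bar of the lid's wire handle: dark round bar 8 mm thick, straight for 94 mm along the tank's y, its centre 50 mm above the lid on two legs at y = -55 and +55 mm; about 44 mm is free below the bar. With the lid shut it is at x = -75, z = 176 mm in the tank's frame: 196 mm in front of the hinge line and 54 mm above it.
- bowl: Turned wooden bowl, 124 mm wide, 50 mm high, on the table. Origin: centre of its underside. Leave it.
- blank: Dark wooden disc (bowl blank), 110 mm diameter, 48 mm high. Origin: centre of its underside. Leave it.
- spindle_blank: Pale square wooden bar 45 x 240 x 45 mm lying on the table. Origin: centre of its underside. Leave it.
- finish_tin: Plain metal tin, 74 mm diameter, 85 mm high. Origin: centre of its underside. Leave it.
- sanding_block: Cork sanding block 70 x 110 x 28 mm. Origin: centre of its underside. Leave it.
- gouge: Turning gouge lying on the table, wooden handle and steel blade, 397 mm long, 31 mm thick. Origin: under its middle at table height. Leave it.
Not all that is in view belongs to the job. Leave any blue look-alike of the lid_hook alone.

How it is judged (in metres and radians):
On the way, in this order (a step that is already met when the one before it is completed fails the run):
1. the lid hook is held by the gripper, lifted clear of the rack's pegs (contact force between the fingers and lid_hook above 2 N and contact force between lid_hook and rack below 0.1 N and distance of lid_hook from where it was at the start of the episode above 0.05 m), for 0.2 s.
2. the hook has caught the handle of the lid and broken the seal: the lid is open (value of joint lid above 0.055 rad and distance between hook_seat and lid_handle below 0.02 m), for 0.2 s.
At the end, for the whole second after the job is handed in: The lid is held still and slightly open, at 0.065 to 0.21 rad (a gap of 15 to 50 mm at its front edge), by the lid hook: the handle bar of the lid rests in the hook (within 20 mm of its seat point) and the gripper holds the hook and touches neither tank nor lid (value of joint lid between 0.065 and 0.21 rad and velocity of joint lid between -0.05 and 0.05 rad/s and distance between hook_seat and lid_handle below 0.02 m and contact force between lid_hook and tank above 0.5 N and contact force between the fingers and lid_hook above 2 N and contact force between each of the arm, the fingers and tank below 0.5 N); the arm keeps its last pose, push and grip.
It fails at once if the lid swings wide open (over 0.42 rad, a gap of about 100 mm) (value of joint lid above 0.42 rad).
It fails at once if the gripper or arm touches the tank or its lid (contact force between any of the fingers, the arm and tank above 2 N).
It fails at once if another thing is disturbed (moved more than 30 mm) (distance of any of chuck_key, live_centre, bowl, blank, spindle_blank, finish_tin, sanding_block, gouge from where it was at the start of the episode above 0.03 m).
It also fails if it takes over 46 s, if anything falls off the work surface, if the arm or the gripper's body presses on something with over 40 N, if the wrist force passes 120 N, or if a joint passes its speed limit or range.

## Working session

There is one attempt and no reset: what is moved stays moved. The work goes in short steps, Python scripts to look and compute and a tool call to move; the robot and the scene stay as the last step left them, time stands still between calls to the robot, and variables do not carry over. Pictures are saved under pics/ and viewed, at most 10 in all, crops included, and the job is handed in when it is done.

Besides the shell and the picture viewer there is one more tool, called after "Call:" as name(argument=value, ...), one argument or row to a line, values as JSON. play_rows: Moves the arm, as the interface text tells. Its arguments: {"type":"object","properties":{"rows":{"type":"array"},"force":{"type":"number"}},"required":["rows"]}

```bash
mkdir -p pics; cat > h.py <<'E'
import numpy as np, cv2
from rig import r
def grab(n,name=None):
    f=r.grab_frame(n)
    if name: cv2.imwrite('pics/'+name+'.png',f['pixels'][:,:,::-1])
    return f
def ray(f,u,v):
    d=np.array([(u-f['cx'])/f['fx'],(v-f['cy'])/f['fy'],1.]); P=np.array(f['pose'])
    return P[:3,3],P[:3,:3]@d
def onz(f,u,v,z):
    o,d=ray(f,u,v); return o+d*(z-o[2])/d[2]
def proj(f,p):
    P=np.array(f['pose']); c=P[:3,:3].T@(np.array(p)-P[:3,3]); return f['fx']*c[0]/c[2]+f['cx'],f['fy']*c[1]/c[2]+f['cy']
def tri(f,a,g,b):
    o,d=ray(f,*a);p,e=ray(g,*b); t=np.linalg.lstsq(np.c_[d,-e],p-o,rcond=None)[0]
    x,y=o+d*t[0],p+e*t[1]; return (x+y)/2,np.linalg.norm(x-y)
E
python3 - <<'E'
from h import *
for n in ['scene','top']:
    f=grab(n,n+'0'); print(n,f['fx'],np.round(f['pose'],2).tolist())
s=r.sense();print(s)
E
```

```text
scene 486.01404477749395 [[-0.77, 0.36, -0.52, 1181.45], [0.64, 0.46, -0.62, 764.46], [0.02, -0.81, -0.59, 863.52], [0.0, 0.0, 0.0, 1.0]]
top 513.3042352661589 [[0.01, -0.98, 0.21, 201.36], [-1.0, -0.01, 0.01, 5.41], [-0.0, -0.21, -0.98, 1810.71], [0.0, 0.0, 0.0, 1.0]]
{'clock': 0.1, 'qpos': array([ 1.19557703e+00,  3.53600314e-01,  1.63406395e+00, -2.57443055e-05,
        1.15521128e+00, -2.36559207e-03]), 'qvel': array([-7.93862942e-05, -4.37272326e-04, -9.20988434e-04, -1.21073100e-03,
       -1.03494225e-03,  1.21912886e-04]), 'joint_efforts': array([ 1.31187426e-03, -6.06358624e+01, -3.42818356e+01,  1.82850931e-04,
        3.90489295e-03,  2.25868553e-05]), 'eef_pos': array([227.49959481, 581.65723927, 230.62158857]), 'tcp_rot': array([-3.14030971e+00,  2.05047552e-05,  2.76874937e+00]), 'contact_force': array([-0.40894168,  0.56187582, -0.05425568]), 'wrist_torque': array([-0.05603266, -0.00215413,  0.02898569]), 'grasp_force': 0.0, 'opening': 1.0002027255667643}
```

View pics/scene0.png

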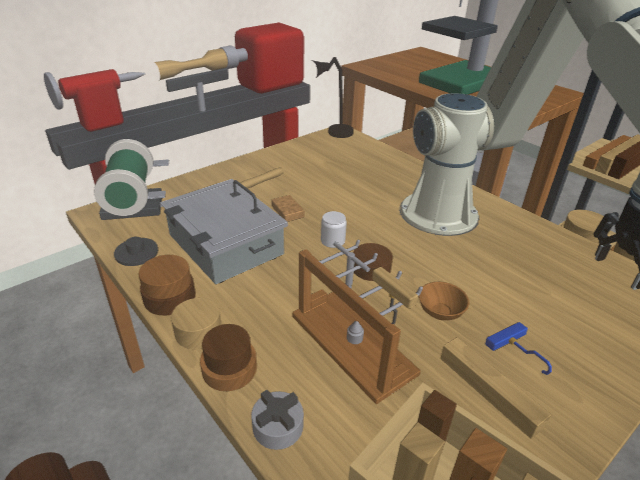

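View pics/top0.png

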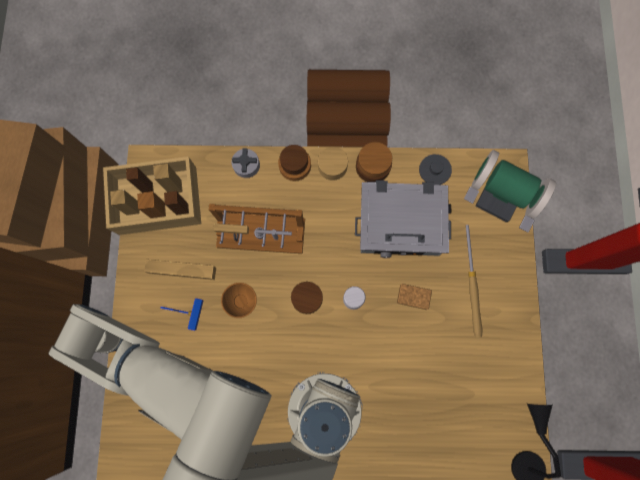

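Possible confusions: the pale wooden bar across the pegs (top (230,229), scene (395,287)) is the lid hook. The grey T (top (270,233), scene (352,258)) is the chuck key. The blue hook (top (195,312), scene (507,336)) is the look-alike. I choose the pale one and check it in a close crop.

```bash
python3 - <<'E'
from h import *
t=cv2.imread('pics/top0.png');s=cv2.imread('pics/scene0.png')
a=cv2.resize(t[195:265,205:310],(400,267),interpolation=cv2.INTER_CUBIC) #3.81
b=cv2.resize(t[175:265,350:455],(400,343),interpolation=cv2.INTER_CUBIC)
c=cv2.resize(s[230:330,320:430],(400,364)  ,interpolation=cv2.INTER_CUBIC)
d=cv2.resize(s[170:280,160:290],(400,338),interpolation=cv2.INTER_CUBIC)
im=np.zeros((600,800,3),np.uint8)
im[:236,:400]=a[:236];im[:236,400:]=b[107:343];im[236:600,:400]=c;im[236:574,400:]=d
cv2.imwrite('pics/crop0.png',im)
f=grab('top');g=grab('scene')
hsv=cv2.cvtColor(t,cv2.COLOR_BGR2HSV)
print('top px hsv handle',hsv[229,222:242:4].tolist(), 'rack', hsv[250,240].tolist(), 'lid',hsv[210,400].tolist(),'bar',hsv[238,400:410:3].tolist())
print('handle@z223',onz(f,230.5,229,223),'key',onz(f,272,233,206))
print('handle bar lid 176',onz(f,388,239,176),onz(f,424,239,176))
for p in [(371,193),(440,193)]: print(onz(f,*p,127))
E
```

```text
top px hsv handle [[18, 128, 158], [17, 128, 160], [18, 127, 159], [18, 127, 157], [18, 125, 157]] rack [17, 130, 139] lid [141, 14, 130] bar [[140, 12, 131], [140, 12, 132], [141, 14, 132], [137, 14, 132]]
handle@z223 [572.69828511 304.0773839  223.        ] key [565.25011059 173.46480633 206.        ]
handle bar lid 176 [ 556.98298785 -201.93436233  176.        ] [ 558.52598127 -319.10755057  176.        ]
[ 727.84688613 -152.14343328  127.        ]
[ 730.89139722 -387.9313224   127.        ]
```

View pics/crop0.png

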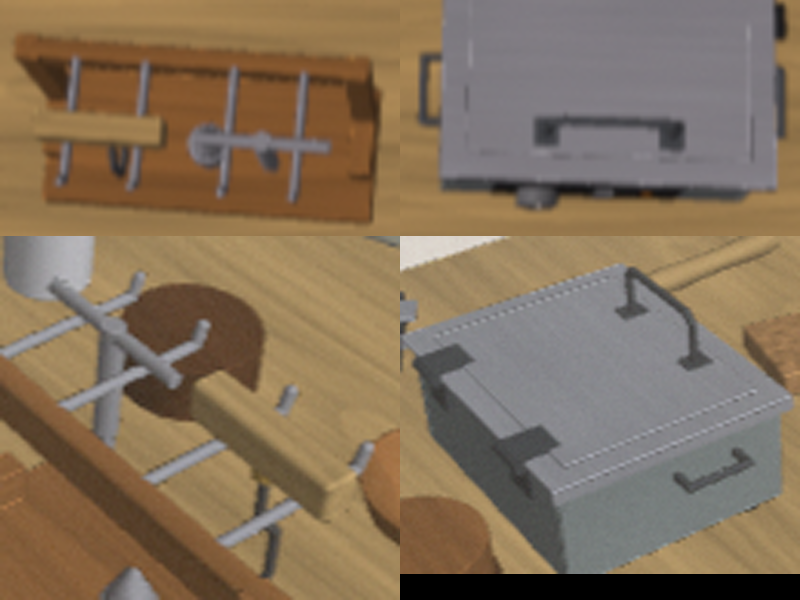

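The crop confirms it. The pale bar spans top px (214,228) to (247.5,229.4), with the dark cranked rod below it. The lid's wire bar is at top px (389–421, 234.6). Both axes are nearly world-aligned, so next I work out yaws and positions.

```bash
python3 - <<'E'
from h import *
f=grab('top');g=grab('scene')
T=lambda x,y,ox,oy:(ox+(x+.5)/3.81-.5,oy+(y+.5)/3.81-.5)
S=lambda x,y,ox,oy,k:(ox+(x+.5)/k-.5,oy+(y+.5)/k-.5)
print('hook handle ends top@223:',[onz(f,*T(x,y,205,195),223).round(1) for x,y in [(35,126),(162,131)]])
print('key ends@206:',[onz(f,*T(x,y,205,195),206).round(1) for x,y in [(190,141),(329,147)]])
print('pegtips@208',[onz(f,*T(x,y,205,195),208).round(1) for x,y in [(62,183),(132,187),(222,194),(294,199)]])
print('rail top@195',[onz(f,*T(x,y,205,195),195).round(1) for x,y in [(18,38),(372,62)]])
b=[(545,120),(676,124)]
print('lid bar top@180',[onz(f,*T(x-400,y+107,350,175),180).round(1) for x,y in b])
print('lid front corners@127',[onz(f,*T(x-400,y+107,350,175),127).round(1) for x,y in [(441,181),(777,188)]])
# scene crops: tank crop origin 160,170 k 3.077, rack crop origin 320,230 k 3.636
bs=[S(x-400,y-236,160,170,3.077) for x,y in [(631,271),(692,318)]]
print('lid bar scene@180',[onz(g,*p,180).round(1) for p in bs])
hs=[S(x,y-236,320,230,3.636) for x,y in [(195,378),(225,372),(355,472),(322,490)]]
print('hook handle corners scene@223',[onz(g,*p,223).round(1) for p in hs])
print('pegtips scene@208',[onz(g,*S(x,y-236,320,230,3.636),208).round(1) for x,y in [(366,448),(290,389),(204,324),(139,276)]])
E
```

```text
hook handle ends top@223: [array([576.2, 357.4, 223. ]), array([573.3, 251.1, 223. ])]
key ends@206: [array([569. , 229.8, 206. ]), array([565.3, 112.6, 206. ])]
pegtips@208 [array([531. , 335.3, 208. ]), array([528.4, 276.5, 208. ]), array([523.4, 200.9, 208. ]), array([519.9, 140.5, 208. ])]
rail top@195 [array([660.2, 382.6, 195. ]), array([642.8,  78.5, 195. ])]
lid bar top@180 [array([ 572.1, -200.6,  180. ]), array([ 570. , -312.4,  180. ])]
lid front corners@127 [array([ 528.1, -115.5,  127. ]), array([ 525.7, -409.5,  127. ])]
lid bar scene@180 [array([ 577.1, -303.7,  180. ]), array([ 579.4, -200. ,  180. ])]
hook handle corners scene@223 [array([584.5, 250.7, 223. ]), array([567.1, 257.5, 223. ]), array([573.1, 359.6, 223. ]), array([597.6, 358. , 223. ])]
pegtips scene@208 [array([538.9, 341. , 208. ]), array([534.2, 279.8, 208. ]), array([529.7, 205.6, 208. ]), array([526.8, 145.5, 208. ])]
```

```bash
cat >> h.py <<'E'
from scipy.spatial.transform import Rotation as Ro
def plan(p1,e1,n,p0=None,e0=None):
    s=r.sense(); p0=np.array(s['eef_pos'] if p0 is None else p0); R=Ro.from_euler('xyz',s['tcp_rot'] if e0 is None else e0)
    w=(R.inv()*Ro.from_euler('xyz',e1)).as_rotvec(); p1=np.array(p1)
    for i in range(n):
        d=R.inv().apply((p1-p0)/n)/40; print(i,d.round(2),(np.degrees(w)/n/6).round(2)); R=R*Ro.from_rotvec(w/n)
E
python3 - <<'E'
from h import *
plan([576,306,290],[3.1416,0,1.52],15)
E
```

```text
0 [-0.71 -0.22 -0.1 ] [-0.   0.   0.8]
1 [-0.72 -0.16 -0.1 ] [-0.   0.   0.8]
2 [-0.73 -0.1  -0.1 ] [-0.   0.   0.8]
3 [-0.74 -0.04 -0.1 ] [-0.   0.   0.8]
4 [-0.74  0.03 -0.1 ] [-0.   0.   0.8]
5 [-0.74  0.09 -0.1 ] [-0.   0.   0.8]
6 [-0.73  0.15 -0.1 ] [-0.   0.   0.8]
7 [-0.71  0.21 -0.1 ] [-0.   0.   0.8]
8 [-0.69  0.27 -0.1 ] [-0.   0.   0.8]
9 [-0.67  0.32 -0.1 ] [-0.   0.   0.8]
10 [-0.64  0.38 -0.1 ] [-0.   0.   0.8]
11 [-0.6   0.43 -0.1 ] [-0.   0.   0.8]
12 [-0.57  0.48 -0.1 ] [-0.   0.   0.8]
13 [-0.52  0.52 -0.1 ] [-0.   0.   0.8]
14 [-0.48  0.57 -0.1 ] [-0.   0.   0.8]
```

Call:
play_rows(
  rows=[
    {"dp": [-0.71,-0.22,-0.3],"turn": [0,0,0.8],"fingers": 0.3},
    {"dp": [-0.72,-0.16,-0.3],"turn": [0,0,0.8],"fingers": 0.3},
    {"dp": [-0.73,-0.1,-0.3],"turn": [0,0,0.8],"fingers": 0.3},
    {"dp": [-0.74,-0.04,-0.3],"turn": [0,0,0.8],"fingers": 0.3},
    {"dp": [-0.74,0.03,-0.3],"turn": [0,0,0.8],"fingers": 0.3},
  ],
)

```text
clock: 0.72
eef_pos: [344.0, 488.7, 291.8]
tcp_rot: [-3.141, 0.0, 2.346]
contact_force: [0.1, 1.2, 0.2]
opening: 0.705
grasp_force: 0.0
```

Call:
play_rows(
  rows=[
    {"dp": [-0.74,0.09,0],"turn": [0,0,0.8],"fingers": 0.3},
    {"dp": [-0.73,0.15,0],"turn": [0,0,0.8],"fingers": 0.3},
    {"dp": [-0.71,0.21,0],"turn": [0,0,0.8],"fingers": 0.3},
    {"dp": [-0.69,0.27,0],"turn": [0,0,0.8],"fingers": 0.3},
    {"dp": [-0.67,0.32,0],"turn": [0,0,0.8],"fingers": 0.3},
  ],
)

```text
clock: 1.13
eef_pos: [460.4, 396.0, 291.4]
tcp_rot: [3.141, -0.0, 1.927]
contact_force: [0.4, -0.2, -0.0]
opening: 0.702
grasp_force: 0.0
```

Call:
play_rows(
  rows=[
    {"dp": [-0.64,0.38,0],"turn": [0,0,0.8],"fingers": 0.3},
    {"dp": [-0.6,0.43,0],"turn": [0,0,0.8],"fingers": 0.3},
    {"dp": [-0.57,0.48,0],"turn": [0,0,0.8],"fingers": 0.3},
    {"dp": [-0.52,0.52,0],"turn": [0,0,0.8],"fingers": 0.3},
    {"dp": [-0.48,0.57,0],"turn": [0,0,0.8],"fingers": 0.3},
  ],
)

```text
clock: 1.55
eef_pos: [576.1, 303.2, 291.2]
tcp_rot: [-3.142, 0.0, 1.508]
contact_force: [-0.2, 0.5, -0.1]
opening: 0.699
grasp_force: 0.0
```

Call:
play_rows(
  rows=[
    {"dp": [0,0,0],"turn": [0,0,0],"fingers": 0.3},
    {"dp": [0,0,0],"turn": [0,0,0],"fingers": 0.3},
  ],
)

```text
clock: 1.72
eef_pos: [576.0, 303.3, 290.9]
tcp_rot: [-3.141, 0.0, 1.51]
contact_force: [-0.0, 0.0, -0.6]
opening: 0.702
grasp_force: 0.0
```

```bash
python3 - <<'E'
from h import *
f=grab('wrist','w1'); print(np.round(f['pose'],2).tolist()); s=r.sense(); print(s['eef_pos'],s['tcp_rot'],s['opening'])
for y in (-55,0,55): print(proj(f,[576-.05*-y if 0 else 576+.05*y,306+y,223]))
E
```

```text
[[1.0, -0.06, -0.02, 580.1], [-0.06, -0.96, -0.28, 374.72], [-0.0, 0.28, -0.96, 433.92], [0.0, 0.0, 0.0, 1.0]]
[575.08391133 304.05952373 290.95215039] [-3.14077461e+00  2.23925694e-05  1.51214907e+00] 0.6994905464742548
(np.float64(320.5625138834388), np.float64(323.07132166720646))
(np.float64(319.6605994128405), np.float64(242.56508318338388))
(np.float64(318.62236150954556), np.float64(149.89041061697168))
```

View pics/w1.png

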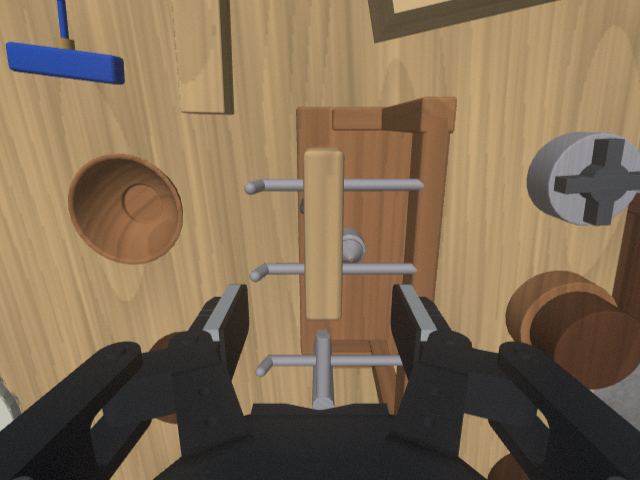

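The wrist view shows the pale handle at x 305–343, y 150–320 px, matching my prediction within about 3 px (2 mm), and the fingers straddle it. I go down now.

Call:
play_rows(
  rows=[
    {"dp": [0.05,0.06,0.5],"turn": [0,0,0],"fingers": 0.3},
    {"dp": [0,0,0.7],"turn": [0,0,0],"fingers": 0.3},
    {"dp": [0,0,0.6],"turn": [0,0,0],"fingers": 0.3},
    {"dp": [0,0,0.45],"turn": [0,0,0],"fingers": 0.3},
    {"dp": [0,0,0.3],"turn": [0,0,0],"fingers": 0.3},
  ],
)

```text
clock: 2.18
eef_pos: [575.6, 306.8, 187.1]
tcp_rot: [-3.139, 0.001, 1.515]
contact_force: [-1.0, 0.7, -0.7]
opening: 0.696
grasp_force: 0.0
```

Call:
play_rows(
  rows=[
    {"dp": [0,0,0],"turn": [0,0,0],"fingers": 0.45},
    {"dp": [0,0,0],"turn": [0,0,0],"fingers": 0.6},
    {"dp": [0,0,0],"turn": [0,0,0],"fingers": 0.8},
    {"dp": [0,0,0],"turn": [0,0,0],"fingers": 1},
    {"dp": [0,0,0],"turn": [0,0,0],"fingers": 1},
  ],
  force=70,
)

```text
clock: 2.6
eef_pos: [578.4, 306.8, 190.9]
tcp_rot: [3.14, -0.002, 1.512]
contact_force: [-1.0, 1.1, 4.0]
opening: 0.268
grasp_force: 68.8
```

Call:
play_rows(
  rows=[
    {"dp": [0,0,0],"turn": [0,0,0],"fingers": 1},
    {"dp": [0,0,0],"turn": [0,0,0],"fingers": 1},
    {"dp": [0,0,0],"turn": [0,0,0],"fingers": 1},
  ],
)

```text
clock: 2.85
eef_pos: [578.4, 306.8, 190.8]
tcp_rot: [3.14, -0.002, 1.512]
contact_force: [-0.7, 1.8, 6.3]
opening: 0.271
grasp_force: 69.2
```

Gripped: opening 0.27 × 85 ≈ 23 mm. I lift about 35 mm, then draw out to -x.

Call:
play_rows(
  rows=[
    {"dp": [0,0,-0.15],"turn": [0,0,0],"fingers": 1},
    {"dp": [0,0,-0.25],"turn": [0,0,0],"fingers": 1},
    {"dp": [0,0,-0.25],"turn": [0,0,0],"fingers": 1},
    {"dp": [0,0,-0.25],"turn": [0,0,0],"fingers": 1},
    {"dp": [0,0,0],"turn": [0,0,0],"fingers": 1},
  ],
)

```text
clock: 3.27
eef_pos: [578.9, 306.8, 228.4]
tcp_rot: [3.138, -0.002, 1.512]
contact_force: [0.3, 0.9, -0.8]
opening: 0.271
grasp_force: 68.6
```

Call:
play_rows(
  rows=[
    {"dp": [0,-0.3,0],"turn": [0,0,0],"fingers": 1},
    {"dp": [0,-0.6,0],"turn": [0,0,0],"fingers": 1},
    {"dp": [0,-0.6,0],"turn": [0,0,0],"fingers": 1},
    {"dp": [0,-0.6,0],"turn": [0,0,0],"fingers": 1},
    {"dp": [0,-0.6,0],"turn": [0,0,0],"fingers": 1},
  ],
)

```text
clock: 3.68
eef_pos: [467.7, 312.1, 224.6]
tcp_rot: [-3.14, 0.001, 1.512]
contact_force: [-0.3, -0.1, -1.9]
opening: 0.267
grasp_force: 68.7
```

Call:
play_rows(
  rows=[
    {"dp": [0,-0.6,0],"turn": [0,0,0],"fingers": 1},
    {"dp": [0,0,0],"turn": [0,0,0],"fingers": 1},
    {"dp": [0,0,0],"turn": [0,0,0],"fingers": 1},
  ],
)

```text
clock: 3.93
eef_pos: [444.3, 313.8, 225.1]
tcp_rot: [-3.141, 0.0, 1.514]
contact_force: [0.6, 0.5, -0.5]
opening: 0.269
grasp_force: 68.9
```

```bash
python3 - <<'E'
from h import *
f=grab('wrist');g=grab('scene');s=r.sense(); print(s['eef_pos'],s['tcp_rot'],s['contact_force'],s['opening'])
u,v=proj(g,s['eef_pos']);u,v=int(u),int(v)
x0=max(0,min(440,u-100));y0=max(0,min(330,v-60))
a=cv2.resize(g['pixels'][y0:y0+150,x0:x0+200],(400,300));b=cv2.resize(f['pixels'],(400,300))
cv2.imwrite('pics/c2.png',np.hstack([a,b])[:,:,::-1])
plan([480,-255,232],[3.1416,0,1.559],18)
E
```

```text
[446.05126736 314.00466123 225.34808482] [ 3.14111677e+00 -1.88784244e-04  1.51247868e+00] [ 0.30878924  0.88742029 -1.08563723] 0.26594064093446357
0 [-0.79  0.09 -0.01] [ 0.   -0.   -0.02]
1 [-0.79  0.09 -0.01] [ 0.   -0.   -0.02]
2 [-0.79  0.09 -0.01] [ 0.   -0.   -0.02]
3 [-0.79  0.09 -0.01] [ 0.   -0.   -0.02]
4 [-0.79  0.09 -0.01] [ 0.   -0.   -0.02]
5 [-0.79  0.08 -0.01] [ 0.   -0.   -0.02]
6 [-0.79  0.08 -0.01] [ 0.   -0.   -0.02]
7 [-0.79  0.08 -0.01] [ 0.   -0.   -0.02]
8 [-0.79  0.08 -0.01] [ 0.   -0.   -0.02]
9 [-0.79  0.07 -0.01] [ 0.   -0.   -0.02]
10 [-0.79  0.07 -0.01] [ 0.   -0.   -0.02]
11 [-0.79  0.07 -0.01] [ 0.   -0.   -0.02]
12 [-0.79  0.07 -0.01] [ 0.   -0.   -0.02]
13 [-0.79  0.07 -0.01] [ 0.   -0.   -0.02]
14 [-0.79  0.06 -0.01] [ 0.   -0.   -0.02]
15 [-0.79  0.06 -0.01] [ 0.   -0.   -0.02]
16 [-0.79  0.06 -0.01] [ 0.   -0.   -0.02]
17 [-0.79  0.06 -0.01] [ 0.   -0.   -0.02]
```

View pics/c2.png

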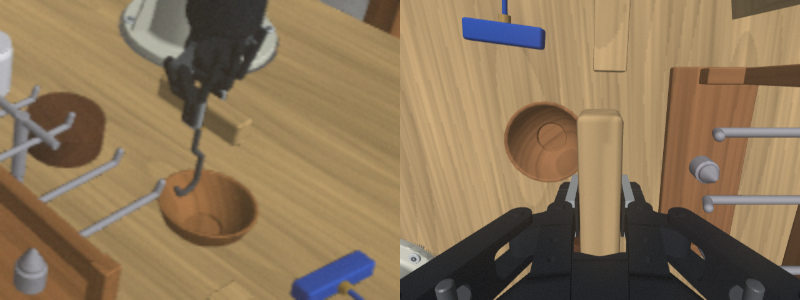

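The hook hangs upright in the grip, clear of the pegs (rod end at crop (183,190)). I carry it across in front of the tank, rising to TCP z ≈ 252.

Call:
play_rows(
  rows=[
    {"dp": [-0.4,0.04,-0.1],"turn": [0,0,-0.02],"fingers": 1},
    {"dp": [-0.8,0.09,-0.1],"turn": [0,0,-0.02],"fingers": 1},
    {"dp": [-0.8,0.09,-0.1],"turn": [0,0,-0.02],"fingers": 1},
    {"dp": [-0.8,0.09,-0.1],"turn": [0,0,-0.02],"fingers": 1},
    {"dp": [-0.8,0.09,-0.1],"turn": [0,0,-0.02],"fingers": 1},
  ],
)

```text
clock: 4.45
eef_pos: [454.7, 167.7, 245.3]
tcp_rot: [3.141, 0.0, 1.523]
contact_force: [0.4, -0.9, -1.1]
opening: 0.27
grasp_force: 68.9
```

Call:
play_rows(
  rows=[
    {"dp": [-0.8,0.08,-0.1],"turn": [0,0,-0.02],"fingers": 1},
    {"dp": [-0.8,0.08,-0.07],"turn": [0,0,-0.02],"fingers": 1},
    {"dp": [-0.8,0.08,0],"turn": [0,0,-0.02],"fingers": 1},
    {"dp": [-0.8,0.08,0],"turn": [0,0,-0.02],"fingers": 1},
    {"dp": [-0.8,0.07,0],"turn": [0,0,-0.02],"fingers": 1},
  ],
)

```text
clock: 4.87
eef_pos: [463.3, 6.7, 252.3]
tcp_rot: [3.141, 0.0, 1.532]
contact_force: [0.3, -0.5, -0.8]
opening: 0.271
grasp_force: 68.9
```

Call:
play_rows(
  rows=[
    {"dp": [-0.8,0.07,0],"turn": [0,0,-0.02],"fingers": 1},
    {"dp": [-0.8,0.07,0],"turn": [0,0,-0.02],"fingers": 1},
    {"dp": [-0.8,0.07,0],"turn": [0,0,-0.02],"fingers": 1},
    {"dp": [-0.8,0.07,0],"turn": [0,0,-0.02],"fingers": 1},
    {"dp": [-0.8,0.06,0],"turn": [0,0,-0.02],"fingers": 1},
  ],
)

```text
clock: 5.28
eef_pos: [471.2, -154.0, 252.1]
tcp_rot: [3.141, 0.0, 1.543]
contact_force: [-0.0, -0.1, -1.0]
opening: 0.269
grasp_force: 68.9
```

Call:
play_rows(
  rows=[
    {"dp": [-0.8,0.06,0],"turn": [0,0,-0.02],"fingers": 1},
    {"dp": [-0.8,0.06,0],"turn": [0,0,-0.02],"fingers": 1},
    {"dp": [-0.6,0.06,0],"turn": [0,0,-0.02],"fingers": 1},
    {"dp": [0,0,0],"turn": [0,0,0],"fingers": 1},
    {"dp": [0,0,0],"turn": [0,0,0],"fingers": 1},
  ],
)

```text
clock: 5.7
eef_pos: [475.9, -241.5, 251.7]
tcp_rot: [-3.141, -0.0, 1.547]
contact_force: [0.2, 0.1, -1.2]
opening: 0.271
grasp_force: 68.9
```

```bash
python3 - <<'E'
from h import *
f=grab('wrist','w3');g=grab('scene','s3');s=r.sense(); print(s['eef_pos'],s['tcp_rot'],s['contact_force'],s['opening'])
h=np.array(s['eef_pos'])
a=cv2.resize(g['pixels'][130:290,150:310],(400,400),interpolation=cv2.INTER_CUBIC)
b=cv2.resize(f['pixels'],(400,300)); b=np.vstack([b,np.zeros((100,400,3),np.uint8)])
cv2.imwrite('pics/c3.png',np.hstack([a,b])[:,:,::-1])
print('seat pred scene',proj(g,h+[0,0,-96]),'bar ends pred wrist',[proj(f,[573,y,180]) for y in(-208,-302)])
E
```

```text
[ 475.73800178 -239.63954163  251.70851496] [-3.14092287e+00 -6.37947773e-04  1.54908199e+00] [-0.98121334 -0.04073199 -1.77279839] 0.27072682863519165
seat pred scene (np.float64(277.31228989089544), np.float64(186.53061700070583)) bar ends pred wrist [(np.float64(482.4422297683891), np.float64(187.53849819691854)), (np.float64(468.04313707885143), np.float64(328.0011943775345))]
```

View pics/c3.png

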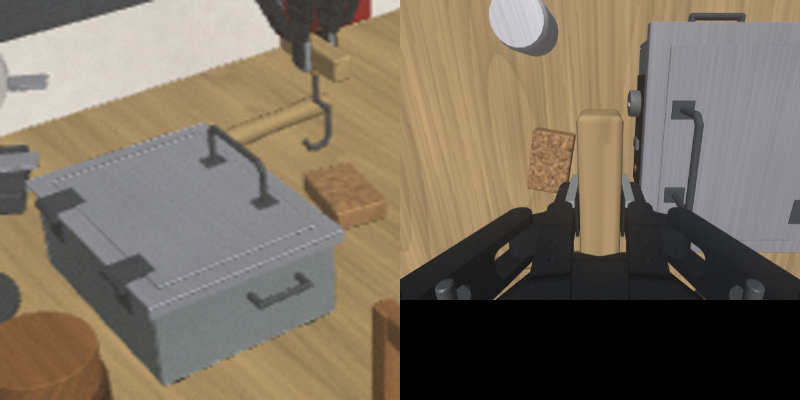

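The bar appears at wrist px (477,189)–(464,336), so it lies at x ≈ 571, y ≈ -255. The hook seat is where I predicted it in the scene view. I go in under the bar.

Call:
play_rows(
  rows=[
    {"dp": [-0.36,0,0.1],"turn": [0,0,0],"fingers": 1},
    {"dp": [0,0.4,0],"turn": [0,0,0],"fingers": 1},
    {"dp": [0,0.5,0],"turn": [0,0,0],"fingers": 1},
    {"dp": [0,0.5,0],"turn": [0,0,0],"fingers": 1},
    {"dp": [0,0.3,0],"turn": [0,0,0],"fingers": 1},
  ],
)

```text
clock: 6.22
eef_pos: [545.4, -255.4, 248.0]
tcp_rot: [3.141, 0.0, 1.551]
contact_force: [-0.4, 0.6, -0.8]
opening: 0.272
grasp_force: 68.9
```

Call:
play_rows(
  rows=[
    {"dp": [0,0.25,0],"turn": [0,0,0],"fingers": 1},
    {"dp": [0,0.25,0],"turn": [0,0,0],"fingers": 1},
    {"dp": [0,0.15,0],"turn": [0,0,0],"fingers": 1},
    {"dp": [0,0,0],"turn": [0,0,0],"fingers": 1},
    {"dp": [0,0,0],"turn": [0,0,0],"fingers": 1},
  ],
)

```text
clock: 6.63
eef_pos: [569.3, -256.1, 247.9]
tcp_rot: [-3.141, -0.0, 1.55]
contact_force: [0.5, -0.2, -1.4]
opening: 0.271
grasp_force: 68.9
```

```bash
python3 - <<'E'
from h import *
g=grab('scene','s4');s=r.sense(); print(s['eef_pos'],s['tcp_rot'],s['contact_force'],s['opening'])
cv2.imwrite('pics/c4.png',cv2.resize(g['pixels'][150:240,200:320],(800,600),interpolation=cv2.INTER_CUBIC)[:,:,::-1])
h=np.array(s['eef_pos']);u,v=proj(g,h+[0,0,-96]);print('seat crop',(u-200)*6.67,(v-150)*6.67)
E
```

```text
[ 569.00732712 -256.05490164  247.97294643] [-3.14094275e+00 -1.22652549e-04  1.54994408e+00] [ 0.34609485  1.04972723 -0.98317475] 0.2719731713184255
seat crop 313.6420506842224 303.6307122733104
```

View pics/c4.png

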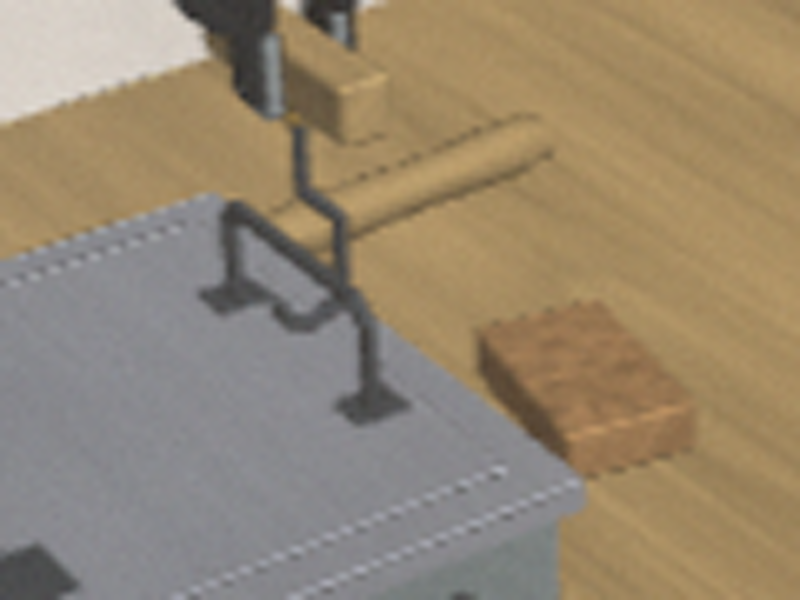

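```bash
python3 - <<'E'
from h import *
g=grab('scene')
for p in [(250,220),(295,253),(340,288)]: print('bar',onz(g,200+p[0]/6.67,150+p[1]/6.67,176).round(1))
for p in [(345,250)]: print('rod at y=-256', (lambda o,d:o+d*(-256-o[1])/d[1])(*ray(g,200+p[0]/6.67,150+p[1]/6.67)).round(1))
print('tip',(lambda o,d:o+d*(-256-o[1])/d[1])(*ray(g,200+280/6.67,150+303/6.67)).round(1))
E
```

```text
bar [ 573.4 -295.7  176. ]
bar [ 573.4 -260.7  176. ]
bar [ 574.4 -225.4  176. ]
rod at y=-256 [ 551.9 -256.   172. ]
tip [ 585.2 -256.   158.3]
```

In the same view the rod is at x 552, the tip at 585 and the bar at about 573. I shift +4 mm to centre, then rise gently to contact.

Call:
play_rows(
  rows=[
    {"dp": [0,0.1,0],"turn": [0,0,0],"fingers": 1},
    {"dp": [0,0,-0.15],"turn": [0,0,0],"fingers": 1},
    {"dp": [0,0,-0.2],"turn": [0,0,0],"fingers": 1},
    {"dp": [0,0,-0.15],"turn": [0,0,0],"fingers": 1},
    {"dp": [0,0,0],"turn": [0,0,0],"fingers": 1},
  ],
  force=90,
)

```text
clock: 7.15
eef_pos: [574.4, -256.7, 270.4]
tcp_rot: [3.139, 0.001, 1.55]
contact_force: [0.2, 0.7, -0.8]
opening: 0.27
grasp_force: 90.9
```

Call:
play_rows(
  rows=[
    {"dp": [0,0,-0.04],"turn": [0,0,0],"fingers": 1},
    {"dp": [0,0,-0.04],"turn": [0,0,0],"fingers": 1},
    {"dp": [0,0,0],"turn": [0,0,0],"fingers": 1},
    {"dp": [0,0,0],"turn": [0,0,0],"fingers": 1},
  ],
)

```text
clock: 7.48
eef_pos: [573.4, -256.2, 271.1]
tcp_rot: [-3.141, -0.0, 1.55]
contact_force: [-0.5, -0.5, -1.7]
opening: 0.262
grasp_force: 90.9
```

Call:
play_rows(
  rows=[
    {"dp": [0,0,-0.04],"turn": [0,0,0],"fingers": 1},
    {"dp": [0,0,-0.04],"turn": [0,0,0],"fingers": 1},
    {"dp": [0,0,0],"turn": [0,0,0],"fingers": 1},
    {"dp": [0,0,0],"turn": [0,0,0],"fingers": 1},
  ],
)

```text
clock: 7.82
eef_pos: [573.1, -256.0, 273.0]
tcp_rot: [-3.14, -0.001, 1.55]
contact_force: [2.9, -0.8, -17.0]
opening: 0.27
grasp_force: 89.4
```

Contact came at the expected height, with a 17 N pull. I keep pulling slowly.

Call:
play_rows(
  rows=[
    {"dp": [0,0,-0.03],"turn": [0,0,0],"fingers": 1},
    {"dp": [0,0,-0.03],"turn": [0,0,0],"fingers": 1},
    {"dp": [0,0.01,-0.03],"turn": [0,0,0],"fingers": 1},
    {"dp": [0,0,0],"turn": [0,0,0],"fingers": 1},
    {"dp": [0,0,0],"turn": [0,0,0],"fingers": 1},
  ],
)

```text
clock: 8.23
eef_pos: [574.1, -256.2, 279.0]
tcp_rot: [3.141, 0.0, 1.55]
contact_force: [0.2, 1.0, -5.5]
opening: 0.265
grasp_force: 90.4
```

The seal has let go. I raise about 19 mm more, following the arc (+x ~6 mm).

Call:
play_rows(
  rows=[
    {"dp": [0,0.03,-0.08],"turn": [0,0,0],"fingers": 1},
    {"dp": [0,0.03,-0.08],"turn": [0,0,0],"fingers": 1},
    {"dp": [0,0.03,-0.08],"turn": [0,0,0],"fingers": 1},
    {"dp": [0,0.03,-0.08],"turn": [0,0,0],"fingers": 1},
    {"dp": [0,0.03,-0.08],"turn": [0,0,0],"fingers": 1},
  ],
)

```text
clock: 8.65
eef_pos: [579.9, -256.4, 294.8]
tcp_rot: [-3.142, 0.0, 1.55]
contact_force: [-1.1, 0.0, -4.7]
opening: 0.267
grasp_force: 90.9
```

Call:
play_rows(
  rows=[
    {"dp": [0,0,-0.07],"turn": [0,0,0],"fingers": 1},
    {"dp": [0,0,0],"turn": [0,0,0],"fingers": 1},
    {"dp": [0,0,0],"turn": [0,0,0],"fingers": 1},
    {"dp": [0,0,0],"turn": [0,0,0],"fingers": 1},
    {"dp": [0,0,0],"turn": [0,0,0],"fingers": 1},
  ],
)

```text
clock: 9.07
eef_pos: [580.2, -256.4, 296.7]
tcp_rot: [3.141, 0.0, 1.55]
contact_force: [3.1, 0.2, -5.2]
opening: 0.268
grasp_force: 90.6
```

```bash
python3 - <<'E'
from h import *
g=grab('scene','s5');s=r.sense(); print(s['eef_pos'],s['tcp_rot'],s['contact_force'],s['opening'])
cv2.imwrite('pics/c5.png',cv2.resize(g['pixels'][150:270,160:320],(800,600),interpolation=cv2.INTER_CUBIC)[:,:,::-1])
E
```

```text
[ 580.16838709 -256.38444059  296.74141097] [3.14115122e+00 3.45173255e-05 1.54985824e+00] [ 2.75586589  0.78390872 -6.09855616] 0.2636434671904998
```

View pics/c5.png

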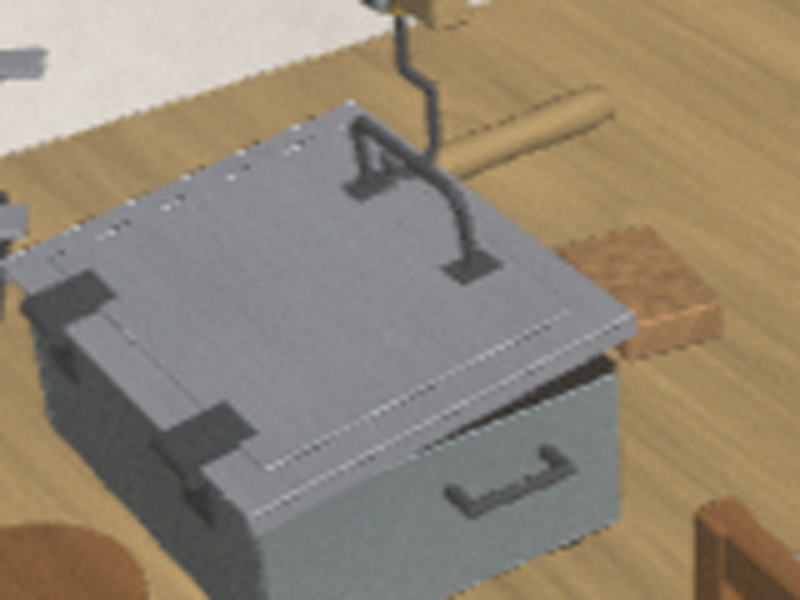

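The lid is held open by the hook, with the dark gap at the front (crop (610,370)) and the bar seated in the hook at (400,170). The 25 mm handle rise gives about 0.127 rad. I hand in.

```bash
python3 -c "
from h import *
print(r.sign_off())"
```

```text
the job is handed in; nothing more can be done
None
```

I handed the job in at about 9 s: the hook came off its pegs and broke the lid seal, and it was holding the lid about 30 mm open at the front edge (about 0.127 rad, worked out from the handle rise). The sign-off returned no verdict.

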